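# Hold the spring catch down and slide the drive-cage bolt open

## Robot

A 6-joint arm with a two-finger parallel gripper is mounted at the origin on the work surface. World frame = base frame: x ahead of the robot, y to its left, z up, the work surface at z = 0. Lengths are in mm, angles in rad, forces in N, time in s.
With the tool pointing down it reaches from about 350 to 975 mm from the base axis. Payload 7.1 kg.
Tool frame: the origin (TCP) lies at the very end of the fingers, on their centre line; the grasp point (between the pads) lies 19 mm behind it; z points along the fingers, y is the direction in which the jaws open and shut (so a half turn about z gives the same grasp; the last joint's range is limited). The gripper opens to 88 mm and grips with 3 to 60 N. Pads are 20 mm wide; open, the fingers measure 115 mm over their backs; the gripper's body (75 mm by 178 mm) begins 61 mm behind the grasp point.
Start: joints at [1.187, 0.423, 1.63, -0, 1.089, -0.019], TCP at [222.944, 583.867, 222.675] pointing down, gripper open.
Joint ranges: [-3, 3], [-0.9, 2.11], [0.09, 2.58], [-1.31, 4.45], [0.11, 2.69], [-2.54, 2.54]. Speed limits (rad/s): [2.39, 2.39, 3.01, 3.14, 3.14, 3.14].

## Interface

Orientations are given as a rotation vector (axis times angle).
In Python, from workcell import readout, imaging, close_job gives the robot as it stands.
- The arm moves only by the tool carry_out, never from a script. Its argument "rows" is a list of rows, each a list of 3 entries, a list of its own where there are three numbers: the shift along the tool's x, y, z in m, then the turn, a rotation vector about the tool's x, y, z in rad, then the closure, from 0 (fully open) to 1 (shut). In form: [[[dx, dy, dz], [wx, wy, wz], hand], ...]. A call has 1 to 12 rows; each row shifts and turns the commanded pose from where the row before left it, along the tool's axes as they then stand; what a row does not reach is not made up. A row lasts 1/12 s, in which the tool goes at most 41.7 mm and 7.16 degrees, less where a joint would pass 70% of its speed; a pose out of reach is approached as far as the arm can. A call with a gripper value outside its range is refused whole. The fingers move at their own pace and stop on an object; the grip force is fixed at half the most. Time passes only in rows, so rows that do not move let the fingers close. It gives the time, the measured TCP pose, the force and the opening at its end, in the units of the state.
- readout.get_obs(): the state, without advancing time (a new reading comes with each control period).
- imaging.get_image(name): name is "scene" or "top" or "wrist"; returns the picture (384x512x3 uint8, red, green, blue); there is no depth.
- imaging.camera_params(name): a dict with "fx", "fy", "cx", "cy" (pixels), "rvec" (rotation vector, rad) and "tvec" (3), from world to camera coordinates, as OpenCV has them; the wrist camera has in their place "T_tool_cam" (4x4, takes a point from camera to tool coordinates, whose origin is the TCP and whose axes are the flange's). Camera axes: x right, y down, z forward; pixel columns grow to the right and rows downward; lengths in mm; the calibration is good to about 2 mm. A picture is of the moment at which its call begins: read the wrist's pose just before it. camera_params takes no time and is no camera call.
- close_job(): hands the job in, once; it reports no verdict.
The state is a dict: "t": time; "qpos": joint angles; "qvel": joint speeds; "joint_torque": joint torques, N m; "ee_pos": TCP position; "orientation": TCP orientation; "ft_force": force on the tool from outside, world axes, zero at the start; "moment": the same for the moment, N m; "width": finger opening in mm.
Only numpy, scipy, OpenCV 4.12 (cv2) and the standard library are available. Lean on these libraries where they do the work, as an engineer would, in place of code of your own. Each camera call takes 0.05 s, during which the arm holds its last target.

## Task

Unlock the drive cage in the open computer case: with one fingertip press the sprung catch flap down by its ribbed black pad, and while you keep it down push the bolt by its upright tab with the other fingertip, past the catch and fully to its open end. Only when the bolt is fully open let the catch spring back up behind it and take the hand away. Only touch and push, do not grasp or pick up anything, and leave every loose part, tool and dish where it lies.

Things in the scene. Friction and masses are not known exactly. Their poses are not given: they have to be found in the camera images.
- tower: Open computer case, fixed, lying on its side, 410 (x) x 430 (y) x 184 high. Origin under its centre; x runs from the near side (case top) away, y from the black front bezel to the back panel, z up. The drive cage is the steel box (140 x 214, top plate 145 above the bench) in the corner of bezel and near side. On that plate: the bolt, and the catch on its +x side.
- catch_pad (a point): Centre of the flat top of the catch's ribbed black thumb pad, 26 (x) x 60 (y), about 169 above the bench when up; moves with the catch; axes are the tower's when up. It lies 60 mm to +x of the bolt's centre line and may be pressed anywhere along y, also by a finger sliding along it. At the start it reaches from 32 mm behind (-y) to 28 mm past the tab's pushing face.
- catch_pin (a point): Middle of the catch's fixed hinge pin, along the tower's y axis, 35 mm to +x of the pad's centre and 6 mm below its top. The steel flap (65 mm wide in x, 66 long in y) hinges here and its -x edge swings down. The pad's centre sinks 5.6 mm to the stop; it takes about 2 N to start and 5 N at the stop, and springs up when released. Bearing ears rise to 169 above the bench.
- catch (a joint): Angle of the catch flap in rad: 0 up (its small upstanding nose blocks the bolt), 0.16 fully down at the stop. From about 0.08 the nose is clear below the bolt's wing and the bolt can pass; treat 0.10 or more as held down. Let go while the bolt is part way, it rubs under the wing at about 0.06.
- bolt_tab (a point): Point on the pushing (-y) face of the bolt's upright steel tab, mid-width, 5.5 mm below the tab's top; moves with the bolt; axes are the tower's. The tab is 26 wide (x), 14 thick (from here to +y), top 177 above the bench. A wing on its +x side reaches 28 mm from the bolt's centre line and meets the catch's nose. The cage plate on its -y side carries nothing taller than the bridges.
- bolt_bar (a point): Centre of the top face of the flat bolt bar, under the tab, 153 above the bench; moves with the bolt. The bar is 28 wide (x) and 130 long (y), and passes under two low fixed bridges (37 wide in x, 12 long in y, tops 156 above the bench): at the start one spans 45.5 to 33.5 mm to -y of this point, the other 47.5 to 59.5 mm to +y.
- bolt (a joint): Travel of the bolt in m along the tower's +y axis: 0 locked, 0.022 fully open against its end stop. It slides with about 1.5 N of friction and stays where it is left. While the catch is up it moves only 1 to 2 mm; beyond about 0.0195 the catch can rise behind the wing.
- dish: Loose small round steel dish of screws, 60 across, 16 high, origin under its centre; on the drive cage's plate, on the +y side of the catch; leave alone.
- ssd: Loose dark solid-state drive, 70 x 100 x 7, lying on the power supply in the case; origin under its centre; leave alone.
- hdd: Loose hard disk, 147 x 102 x 26, on the bench; leave alone.
- ram: Loose green memory module, 133 x 30 x 4, on the bench; leave alone.
- driver: Loose screwdriver, 200 long, on the bench; leave alone.
- mouse: Loose red computer mouse, 105 x 60 x 32, on the bench; leave alone.
- cpubox: Loose blue carton, 105 x 115 x 75, on the bench; leave alone.

How it is judged:
By the outcome, as a careful person would: the job done as asked, in the order asked, and still so for the second after the job is handed in, with the robot touching nothing.
It also fails if it takes over 40 s, if anything falls off the work surface, if the arm or the gripper's body presses on something with over 40 N, if the wrist force passes 120 N, or if a joint passes its speed limit or range.

## Working session

There is one attempt and no reset: what is moved stays moved. The work goes in short steps, Python scripts to look and compute and a tool call to move; the robot and the scene stay as the last step left them, time stands still between calls to the robot, and variables do not carry over. Pictures are saved under pics/ and viewed, and the job is handed in when it is done.

Besides the shell and the picture viewer there is one more tool, called after "Emit:" by a JSON object that holds its "op" and its "data", one argument or row to a line. carry_out: Moves the arm, as the interface text tells. Its arguments: {"type":"object","properties":{"rows":{"type":"array","items":{"type":"array"}}},"required":["rows"]}

```bash
ls; mkdir -p pics
python3 - <<'E'
from workcell import readout, imaging
import cv2
o=readout.get_obs()
for k,v in o.items(): print(k,v)
for n in ("scene","top","wrist"):
    im=imaging.get_image(n); cv2.imwrite(f"pics/{n}0.png",im[:,:,::-1])
    p=imaging.camera_params(n); print(n,p)
E
```

```text
pics
t 0.0
qpos [ 1.18703215e+00  4.23829600e-01  1.63066826e+00  8.86279624e-06
  1.08860329e+00 -1.89856869e-02]
qvel [-0.00025019 -0.0009544   0.00012039  0.00104417  0.00021127 -0.0004957 ]
joint_torque [-1.06396954e-03 -5.44604874e+01 -2.73660189e+01  6.41275733e-02
  2.27510557e-02 -8.49662433e-05]
ee_pos [222.7246933  583.3832031  221.91725685]
orientation [-5.69771227e-01 -3.08917720e+00  2.31897455e-03]
ft_force [ 0.66022228  0.08536299 -0.47848446]
moment [ 0.00196452 -0.01430114 -0.00888827]
width 87.79731165261322
scene {'fx': 386.9609335032235, 'fy': 386.9609335032235, 'cx': 253.62630792440376, 'cy': 193.9443892191429, 'rvec': array([ 1.26188715,  2.17081529, -1.0089612 ]), 'tvec': array([ 228.21906507, -214.85827612, 1691.36868337])}
top {'fx': 472.37265975552737, 'fy': 472.37265975552737, 'cx': 252.4625378023352, 'cy': 200.18297346017442, 'rvec': array([ 2.094312  , -2.1240289 ,  0.22762539]), 'tvec': array([  37.96062136,  525.10922318, 1561.14284016])}
wrist {'fx': 266.5719966371725, 'fy': 266.5719966371725, 'cx': 252.95498237185026, 'cy': 190.25615186199153, 'T_tool_cam': array([[-2.82784449e-04, -9.69371982e-01, -2.45596990e-01,
         6.71207137e+01],
       [ 9.99999949e-01, -2.38243989e-04, -2.11066866e-04,
        -8.93444856e-01],
       [ 1.46090300e-04, -2.45597037e-01,  9.69372000e-01,
        -1.62018509e+02],
       [ 0.00000000e+00,  0.00000000e+00,  0.00000000e+00,
         1.00000000e+00]])}
```

View pics/scene0.png

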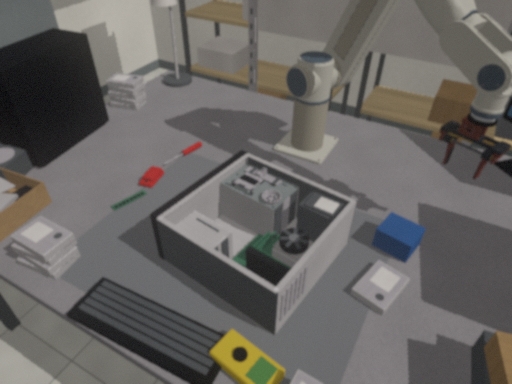

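View pics/top0.png

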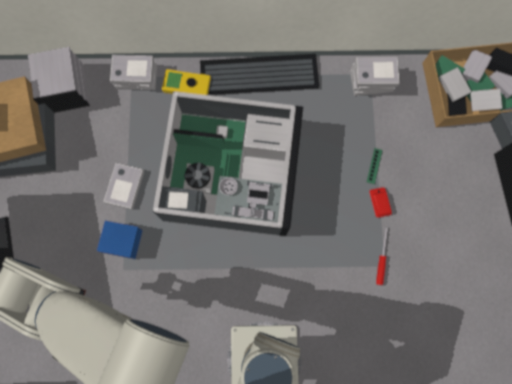

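View pics/wrist0.png

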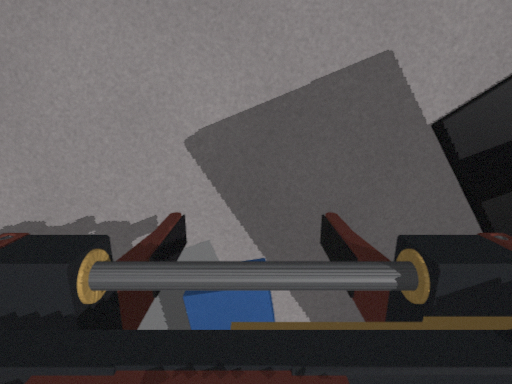

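Run:
```python
import cv2
a=cv2.imread("pics/top0.png")[85:240,145:310]; cv2.imwrite("pics/top0c.png",cv2.resize(a,None,fx=4.5/1.25,fy=4.5/1.25,interpolation=cv2.INTER_CUBIC))
a=cv2.imread("pics/top0.png")[170:240,210:300]; cv2.imwrite("pics/top0d.png",cv2.resize(a,None,fx=8,fy=8,interpolation=cv2.INTER_CUBIC))
a=cv2.imread("pics/scene0.png")[150:240,210:330]; cv2.imwrite("pics/scene0c.png",cv2.resize(a,None,fx=6.6,fy=6.6,interpolation=cv2.INTER_CUBIC))
```

```text
(no output)
```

View pics/top0c.png

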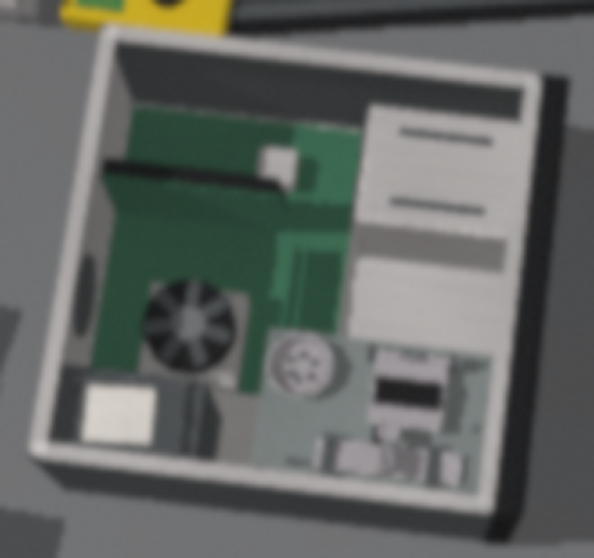

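View pics/top0d.png

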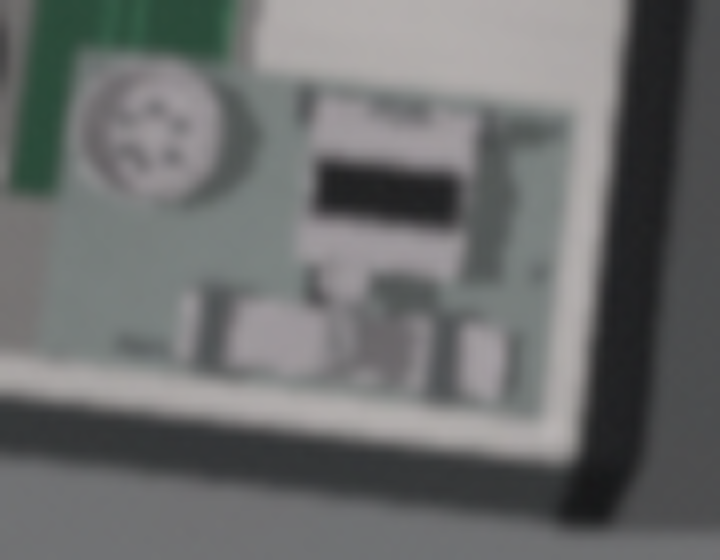

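View pics/scene0c.png

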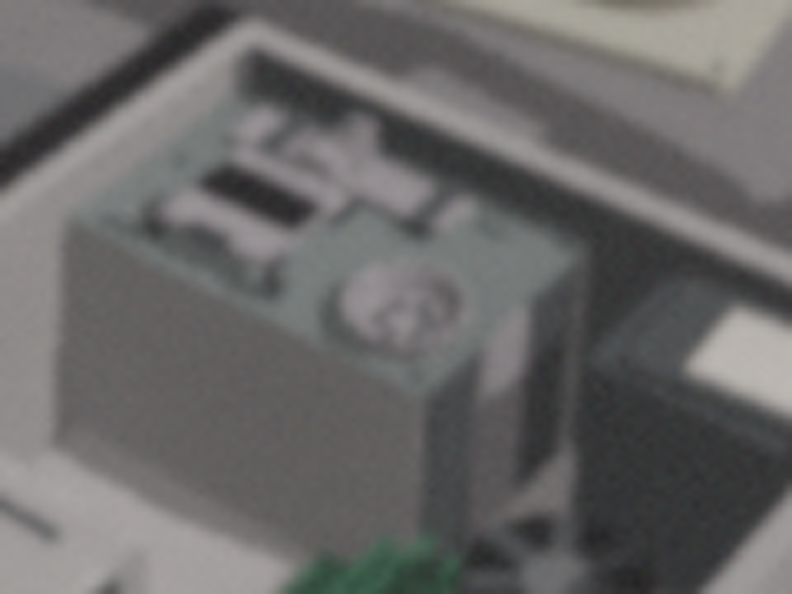

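```bash
cat > h.py <<'E'
import numpy as np, cv2
from scipy.spatial.transform import Rotation as R
from workcell import readout, imaging
def cam(name,obs=None):
    p=imaging.camera_params(name); K=np.array([[p['fx'],0,p['cx']],[0,p['fy'],p['cy']],[0,0,1]])
    if name=='wrist':
        Rt=R.from_rotvec(obs['orientation']).as_matrix(); T=p['T_tool_cam']
        Rc=Rt@T[:3,:3]; C=Rt@T[:3,3]+obs['ee_pos']; return K,Rc,C
    Rw=R.from_rotvec(p['rvec']).as_matrix(); return K,Rw.T,-Rw.T@p['tvec']
def px2w(c,uv,z):
    K,Rc,C=c; d=Rc@np.linalg.inv(K)@np.array([uv[0],uv[1],1]); return C+d*(z-C[2])/d[2]
def w2px(c,P):
    K,Rc,C=c; q=K@(Rc.T@(np.asarray(P)-C)); return q[:2]/q[2]
E
python3 - <<'E'
from h import *
c=cam('top')
def cr(u,v,s,ox,oy): return ((u+.5)/s-.5+ox,(v+.5)/s-.5+oy)
for n,u,v in [('TL',107,28),('TR',541,75),('BL',33,455),('BR',492,512),('TRblk',568,78)]:
    print(n,px2w(c,cr(u,v,3.6,145,85),184).round(1))
P=[px2w(c,cr(u,v,8,210,170),169) for u,v in [(318,160),(467,172),(462,227),(312,212)]]
for p in P: print(p.round(1))
print('pad',np.mean(P,0).round(1))
print('dish',px2w(c,cr(150,130,8,210,170),161).round(1))
cs=cam('scene')
S=[px2w(cs,cr(u,v,6.6,210,150),169) for u,v in [(232,163),(318,203),(295,222),(200,182)]]
for p in S: print(p.round(1))
print(np.mean(S,0))
E
```

```text
TL [866.7 284.4 184. ]
TR [ 814.8 -113.3  184. ]
BL [467.5 340.4 184. ]
BR [411.7 -57.6 184. ]
TRblk [ 811.5 -137.8  184. ]
[536.   40.5 169. ]
[530.2 -19.  169. ]
[507.8 -16.5 169. ]
[514.7  43.1 169. ]
pad [522.2  12.  169. ]
dish [551.3 107.9 161. ]
[510.4  -7.9 169. ]
[517.2  43.8 169. ]
[535.5  41.5 169. ]
[531.3 -13.5 169. ]
[523.58533655  15.96971128 169.        ]
```

```bash
cat >> h.py <<'E'
def plan(p0,r0,p1,yaw_y,n,polar=False,hand=0.47):
    """rows in tool axes; tool pointing down; yaw_y: world angle of tool y"""
    Ra=R.from_rotvec(r0); y=Ra.as_matrix()[:,1]; a0=np.arctan2(y[1],y[0])
    da=yaw_y-a0; p=np.array(p0,float); p1=np.array(p1,float); Rc=Ra; rows=[]
    pol=lambda q:np.array([np.hypot(q[0],q[1]),np.arctan2(q[1],q[0]),q[2]])
    q0,q1=pol(p),pol(p1)
    for i in range(1,n+1):
        if polar:
            q=q0+(q1-q0)*i/n; t=np.array([q[0]*np.cos(q[1]),q[0]*np.sin(q[1]),q[2]])
        else: t=np.array(p0)+(p1-np.array(p0))*i/n
        d=(Rc.inv().apply(t-p)/1000).round(3); w=round(-da/n,3)
        rows.append([d.tolist(),[0,0,w],hand]); p=p+Rc.apply(d*1000); Rc=Rc*R.from_rotvec([0,0,w])
    print(str(rows).replace(' ',''),p.round(1),Rc.as_rotvec().round(4)); return p,Rc.as_rotvec()
def st():
    o=readout.get_obs(); y=R.from_rotvec(o['orientation']).as_matrix()
    print(round(o['t'],2),o['ee_pos'].round(1),o['orientation'].round(4),'yaw_y',np.arctan2(y[1,1],y[0,1]).round(4),'toolz',y[:,2].round(4),o['ft_force'].round(2),o['width'],o['qpos'].round(3)); return o
E
python3 - <<'E'
from h import *
plan([222.9,583.9,222.7],[-0.5698,-3.0892,0.002],[491,6,275],-0.139,20,True)
E
```

```text
[[[-0.037,-0.008,-0.003],[0,0,np.float64(0.067)],0.47],[[-0.036,-0.007,-0.002],[0,0,np.float64(0.067)],0.47],[[-0.037,-0.008,-0.003],[0,0,np.float64(0.067)],0.47],[[-0.035,-0.007,-0.002],[0,0,np.float64(0.067)],0.47],[[-0.036,-0.006,-0.003],[0,0,np.float64(0.067)],0.47],[[-0.035,-0.007,-0.003],[0,0,np.float64(0.067)],0.47],[[-0.035,-0.006,-0.002],[0,0,np.float64(0.067)],0.47],[[-0.034,-0.006,-0.003],[0,0,np.float64(0.067)],0.47],[[-0.034,-0.006,-0.002],[0,0,np.float64(0.067)],0.47],[[-0.034,-0.005,-0.003],[0,0,np.float64(0.067)],0.47],[[-0.033,-0.005,-0.003],[0,0,np.float64(0.067)],0.47],[[-0.033,-0.005,-0.002],[0,0,np.float64(0.067)],0.47],[[-0.033,-0.005,-0.003],[0,0,np.float64(0.067)],0.47],[[-0.032,-0.005,-0.002],[0,0,np.float64(0.067)],0.47],[[-0.032,-0.004,-0.003],[0,0,np.float64(0.067)],0.47],[[-0.032,-0.004,-0.002],[0,0,np.float64(0.067)],0.47],[[-0.031,-0.004,-0.003],[0,0,np.float64(0.067)],0.47],[[-0.031,-0.004,-0.003],[0,0,np.float64(0.067)],0.47],[[-0.03,-0.004,-0.002],[0,0,np.float64(0.067)],0.47],[[-0.03,-0.003,-0.003],[0,0,np.float64(0.067)],0.47]] [491.1   6.3 275.3] [ 2.3648e+00  2.0674e+00 -1.8000e-03]
```

Emit:
{"op": "carry_out", "data": {
  "rows": [
    [[-0.037,-0.008,-0.006],[0,0,0.067],0.47],
    [[-0.036,-0.007,-0.006],[0,0,0.067],0.47],
    [[-0.037,-0.008,-0.006],[0,0,0.067],0.47],
    [[-0.035,-0.007,-0.006],[0,0,0.067],0.47],
    [[-0.036,-0.006,-0.006],[0,0,0.067],0.47],
    [[-0.035,-0.007,-0.006],[0,0,0.067],0.47],
    [[-0.035,-0.006,-0.006],[0,0,0.067],0.47],
    [[-0.034,-0.006,-0.005],[0,0,0.067],0.47],
    [[-0.034,-0.006,-0.003],[0,0,0.067],0.47],
    [[-0.034,-0.005,-0.002],[0,0,0.067],0.47]
  ]
}}

```text
t: 0.98
ee_pos: [458.5, 317.8, 274.9]
orientation: [1.559, 2.728, 0.001]
ft_force: [0.1, -0.3, -0.1]
width: 46.5
```

Emit:
{"op": "carry_out", "data": {
  "rows": [
    [[-0.033,-0.005,0],[0,0,0.067],0.47],
    [[-0.033,-0.005,0],[0,0,0.067],0.47],
    [[-0.033,-0.005,0],[0,0,0.067],0.47],
    [[-0.032,-0.005,0],[0,0,0.067],0.47],
    [[-0.032,-0.004,0],[0,0,0.067],0.47],
    [[-0.032,-0.004,0],[0,0,0.067],0.47],
    [[-0.031,-0.004,0],[0,0,0.067],0.47],
    [[-0.031,-0.004,0],[0,0,0.067],0.47],
    [[-0.03,-0.004,0],[0,0,0.067],0.47],
    [[-0.03,-0.003,0],[0,0,0.067],0.47],
    [[0,0,0],[0,0,0],0.47],
    [[0,0,0],[0,0,0],0.47]
  ]
}}

```text
t: 1.98
ee_pos: [490.8, 5.1, 274.6]
orientation: [-2.368, -2.065, 0.0]
ft_force: [0.5, -0.4, 0.1]
width: 46.3
```

Run:
```python
from h import *
o=st(); im=imaging.get_image('wrist'); cv2.imwrite('pics/wrist1.png',cv2.resize(im[:,:,::-1],(768,576),interpolation=cv2.INTER_CUBIC))
```

```text
1.98 [490.8   5.1 274.6] [-2.3676e+00 -2.0646e+00  1.0000e-04] yaw_y -0.1365 toolz [-2.e-04  1.e-04 -1.e+00] [ 0.48 -0.35  0.1 ] 46.33295486163434 [-0.014  0.161  1.868  0.     1.113  0.122]
```

View pics/wrist1.png

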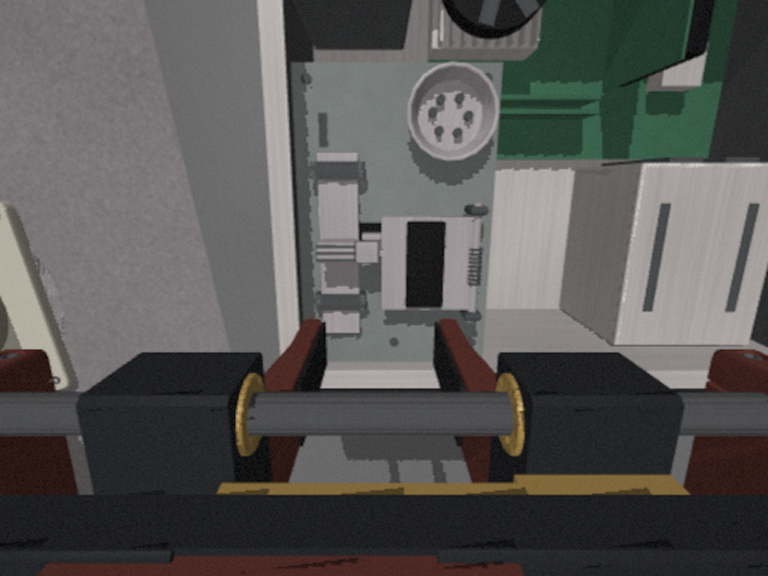

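Run:
```python
import cv2
a=cv2.imread('pics/wrist1.png'); a=cv2.resize(a,(512,384),interpolation=cv2.INTER_AREA)
from h import *
o=st(); im=imaging.get_image('wrist')[:,:,::-1]
cv2.imwrite('pics/wrist1c.png',cv2.resize(im[130:230,195:335],None,fx=5.6,fy=5.6,interpolation=cv2.INTER_CUBIC))
```

```text
2.03 [491.1   6.  274.7] [-2.3658e+00 -2.0667e+00 -4.0000e-04] yaw_y -0.1348 toolz [ 0.e+00  3.e-04 -1.e+00] [0.15 0.46 0.07] 46.74151209767432 [-0.012  0.161  1.868  0.     1.113  0.122]
```

View pics/wrist1c.png

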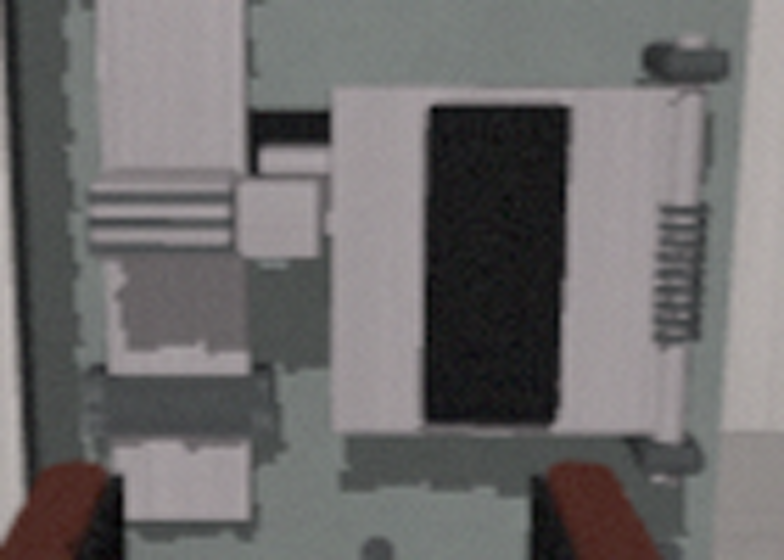

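Run:
```python
from h import *
o=dict(ee_pos=np.array([491,5.9,274.8]),orientation=np.array([-2.3665,-2.066,0]))
c=cam('wrist',o)
cr=lambda u,v:((u+.5)/5.6-.5+195,(v+.5)/5.6-.5+130)
a=-0.139; ex=np.array([np.cos(a),np.sin(a),0]); ey=np.array([-np.sin(a),np.cos(a),0])
P=[px2w(c,cr(*q),169) for q in [(430,104),(570,106),(556,424),(422,420)]]
pad=np.mean(P,0); print('pad',pad.round(1),[np.linalg.norm(P[i]-P[(i+1)%4]).round(1) for i in range(4)])
d=(P[0]-P[3]+P[1]-P[2]);print('yaw from pad',-np.arctan2(d[0],d[1]))
T=[px2w(c,cr(*q),177) for q in [(90,177),(236,177),(234,247),(88,248)]]
print([t.round(1) for t in T],[np.linalg.norm(T[i]-T[(i+1)%4]).round(1) for i in range(4)])
f=(T[2]+T[3])/2; print('tabface',f.round(1))
print('tab-pad in tower', (f-pad)@ex,(f-pad)@ey)
B=[px2w(c,cr(*q),153) for q in [(107,330),(249,330)]]
print('bar mid', (np.mean(B,0)-pad)@ex)
L=[px2w(c,cr(*q),156) for q in [(110,520),(250,520)]]; print('bar -y end',(np.mean(L,0)-pad)@ex)
tcp=o['ee_pos']; t0=(tcp-f); print('tcp rel tab',t0@ex,t0@ey, 'rel pad',(tcp-pad)@ex,(tcp-pad)@ey)
# fingertips px
for s in (-1,1): 
  Rm=R.from_rotvec(o['orientation']).as_matrix()
  print(w2px(c,tcp+Rm@np.array([10,s*23.3,0])), w2px(c,tcp+Rm@np.array([10,s*36.8,0])))
```

```text
pad [522.3  13.4 169. ] [np.float64(24.9), np.float64(59.3), np.float64(25.2), np.float64(58.8)]
yaw from pad -0.14207414746627756
[array([453.4,  40.7, 177. ]), array([478.6,  37.3, 177. ]), array([476.4,  25. , 177. ]), array([450.8,  28.4, 177. ])] [np.float64(25.5), np.float64(12.4), np.float64(25.8), np.float64(12.6)]
tabface [463.6  26.7 177. ]
tab-pad in tower -59.96833231344417 5.060559684982135
bar mid -59.73818972700352
bar -y end -59.86077448122568
tcp rel tab 30.0055137888885 -16.806735031597643 rel pad -29.962818524555676 -11.746175346615512
[217.48402209 212.80255749] [196.42100234 212.80517543]
[290.20315692 212.79351919] [311.27354226 212.79090034]
```

Emit:
{"op": "carry_out", "data": {
  "rows": [
    [[0,0,0.02],[0,0,0.004],0.47],
    [[0,0,0.02],[0,0,0],0.47],
    [[0,0,0.02],[0,0,0],0.47],
    [[0,0,0.02],[0,0,0],0.47],
    [[0,0,0.014],[0,0,0],0.47],
    [[0,0,0],[0,0,0],0.47],
    [[0,0,0],[0,0,0],0.47]
  ]
}}

```text
t: 2.67
ee_pos: [490.8, 7.3, 180.2]
orientation: [-2.366, -2.065, 0.002]
ft_force: [-0.2, -0.2, 0.1]
width: 46.7
```

Run:
```python
from h import *
o=st(); im=imaging.get_image('wrist')[:,:,::-1]; o=st()
cv2.imwrite('pics/wrist2.png',cv2.resize(im[110:260,155:355],None,fx=4,fy=4,interpolation=cv2.INTER_CUBIC))
```

```text
2.67 [490.8   7.3 180.2] [-2.3662e+00 -2.0646e+00  2.0000e-03] yaw_y -0.1359 toolz [-1.8e-03  1.0e-04 -1.0e+00] [-0.16 -0.19  0.12] 46.658286272607235 [-0.009  0.288  1.954  0.     0.901  0.126]
2.72 [491.5   7.1 181. ] [-2.3676e+00 -2.0649e+00 -2.0000e-04] yaw_y -0.1364 toolz [ 1.e-04  1.e-04 -1.e+00] [1.03 0.25 0.74] 46.44418943495508 [-0.01   0.287  1.954  0.     0.901  0.126]
```

View pics/wrist2.png

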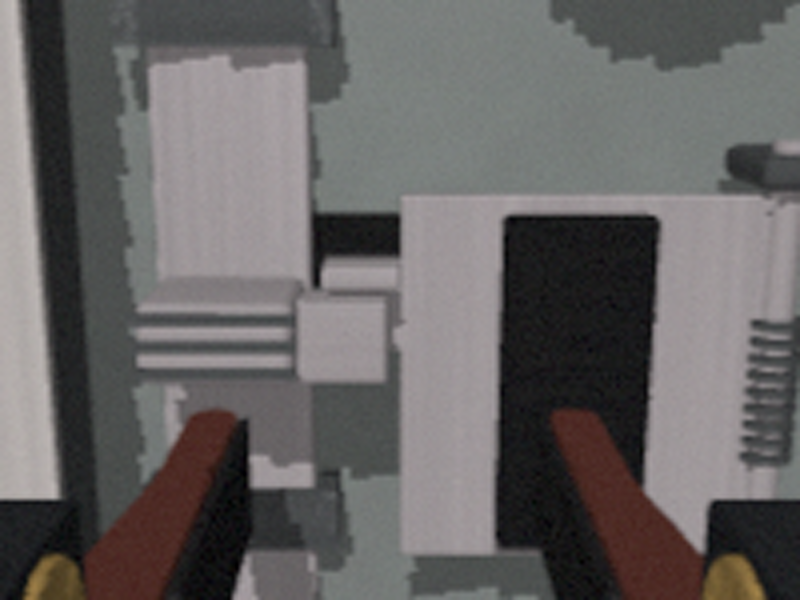

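Emit:
{"op": "carry_out", "data": {
  "rows": [
    [[0,0,0.006],[0,0,0],0.47],
    [[0,0,0.004],[0,0,0],0.47],
    [[0,0,0.003],[0,0,0],0.47],
    [[0,0,0.002],[0,0,0],0.47],
    [[0,0,0],[0,0,0],0.47],
    [[0,0,0],[0,0,0],0.47]
  ]
}}

```text
t: 3.22
ee_pos: [491.3, 6.3, 165.9]
orientation: [2.369, 2.063, 0.001]
ft_force: [-1.9, 2.2, 4.2]
width: 46.6
```

Emit:
{"op": "carry_out", "data": {
  "rows": [
    [[0,0,0.001],[0,0,0],0.47],
    [[0,0,0],[0,0,0],0.47]
  ]
}}

```text
t: 3.38
ee_pos: [491.2, 6.3, 164.8]
orientation: [2.369, 2.063, 0.001]
ft_force: [-0.7, 1.4, 3.1]
width: 46.3
```

Emit:
{"op": "carry_out", "data": {
  "rows": [
    [[0,0,0],[0,0,0],0.47]
  ]
}}

```text
t: 3.47
ee_pos: [491.2, 6.3, 164.8]
orientation: [2.369, 2.063, 0.0]
ft_force: [-1.1, 1.7, 3.5]
width: 46.5
```

Emit:
{"op": "carry_out", "data": {
  "rows": [
    [[0,0,0.001],[0,0,0],0.47],
    [[0,0,0],[0,0,0],0.47],
    [[0,0,0],[0,0,0],0.47]
  ]
}}

```text
t: 3.72
ee_pos: [491.2, 6.3, 163.7]
orientation: [2.369, 2.063, 0.0]
ft_force: [-1.5, 2.1, 3.4]
width: 46.2
```

Run:
```python
from h import *
o=st(); im=imaging.get_image('wrist')[:,:,::-1]; o=st()
cv2.imwrite('pics/wrist3.png',cv2.resize(im[110:260,155:355],None,fx=4,fy=4,interpolation=cv2.INTER_CUBIC))
```

```text
3.72 [491.2   6.3 163.7] [2.3693e+00 2.0630e+00 2.0000e-04] yaw_y -0.138 toolz [ 1.e-04  1.e-04 -1.e+00] [-1.48  2.07  3.43] 46.197478584526 [-0.011  0.313  1.967  0.     0.861  0.127]
3.77 [491.2   6.3 163.7] [2.3693e+00 2.0629e+00 3.0000e-04] yaw_y -0.138 toolz [ 2.e-04  1.e-04 -1.e+00] [-1.2   1.99  4.  ] 46.17951786532084 [-0.011  0.313  1.967  0.     0.861  0.126]
```

View pics/wrist3.png

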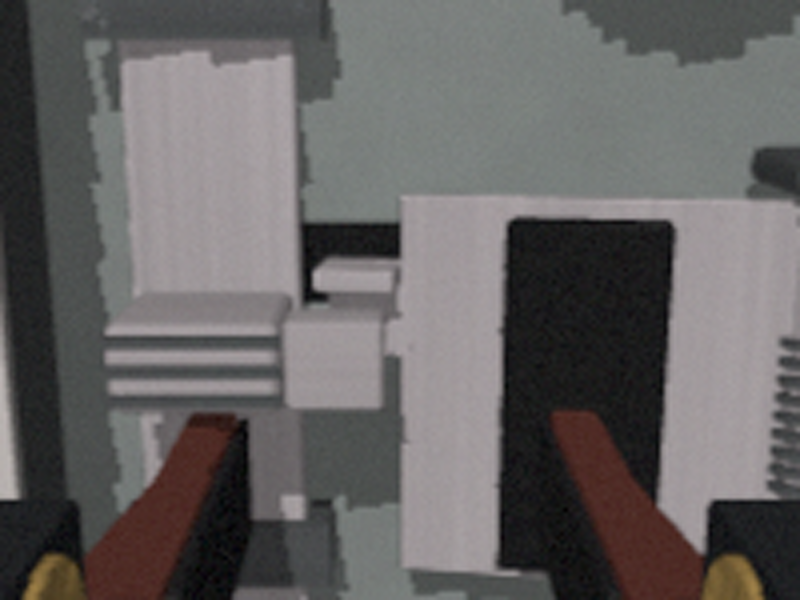

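Emit:
{"op": "carry_out", "data": {
  "rows": [
    [[0,0,0.0005],[0,0,0],0.47],
    [[0,0,0.0005],[0,0,0],0.47],
    [[0,0,0],[0,0,0],0.47],
    [[0,0,0],[0,0,0],0.47]
  ]
}}

```text
t: 4.1
ee_pos: [491.2, 6.3, 162.9]
orientation: [2.369, 2.063, 0.0]
ft_force: [-2.4, 1.9, 6.6]
width: 46.4
```

Emit:
{"op": "carry_out", "data": {
  "rows": [
    [[0,0,0],[0,0,0],0.47]
  ]
}}

```text
t: 4.18
ee_pos: [491.2, 6.3, 162.9]
orientation: [2.369, 2.063, 0.0]
ft_force: [-1.8, 2.2, 6.5]
width: 46.6
```

Emit:
{"op": "carry_out", "data": {
  "rows": [
    [[0.002,0,0],[0,0,0],0.47],
    [[0.002,0,0],[0,0,0],0.47],
    [[0.002,0,0],[0,0,0],0.47],
    [[0.001,0,0],[0,0,0],0.47],
    [[0.001,0,0],[0,0,0],0.47],
    [[0,0,0],[0,0,0],0.47]
  ]
}}

```text
t: 4.68
ee_pos: [492.3, 12.9, 162.9]
orientation: [2.367, 2.062, -0.002]
ft_force: [-1.5, -6.3, 8.4]
width: 46.6
```

Run:
```python
from h import *
o=st(); im=imaging.get_image('wrist')[:,:,::-1]; o=st()
cv2.imwrite('pics/wrist4.png',cv2.resize(im[110:260,155:355],None,fx=4,fy=4,interpolation=cv2.INTER_CUBIC))
```

```text
4.68 [492.3  12.9 162.9] [ 2.3673e+00  2.0624e+00 -2.2000e-03] yaw_y -0.1375 toolz [ 2.0e-04 -2.4e-03 -1.0e+00] [-1.47 -6.28  8.39] 46.55681884809702 [ 0.003  0.316  1.965 -0.003  0.86   0.143]
4.73 [492.3  12.9 163. ] [ 2.3675e+00  2.0623e+00 -2.0000e-03] yaw_y -0.1376 toolz [ 2.0e-04 -2.2e-03 -1.0e+00] [-2.09 -5.64  6.69] 46.47830042456806 [ 0.003  0.316  1.965 -0.003  0.86   0.143]
```

View pics/wrist4.png

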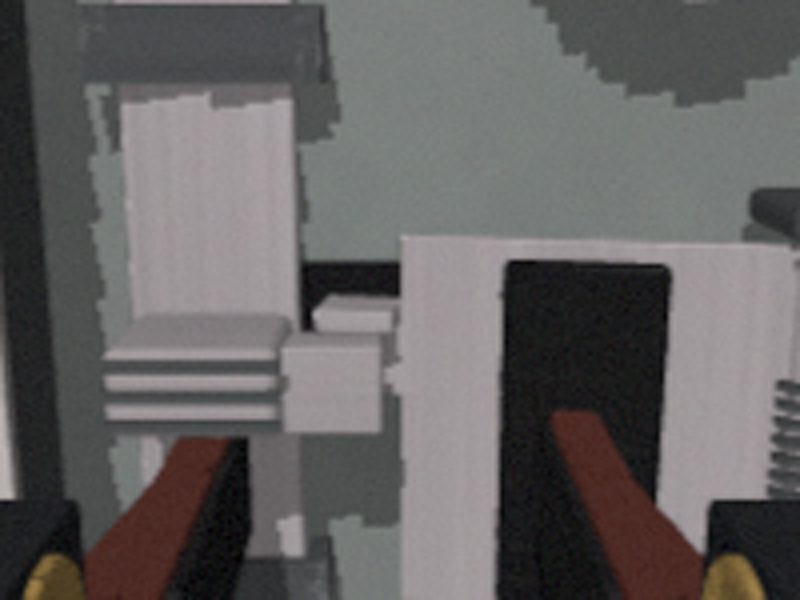

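Emit:
{"op": "carry_out", "data": {
  "rows": [
    [[0,0,0],[0,0,0],0.47],
    [[0,0,0],[0,0,0],0.47]
  ]
}}

```text
t: 4.9
ee_pos: [492.3, 12.9, 162.9]
orientation: [2.368, 2.062, -0.002]
ft_force: [-2.3, -5.4, 7.4]
width: 46.9
```

Emit:
{"op": "carry_out", "data": {
  "rows": [
    [[0.001,0,0],[0,0,0],0.47],
    [[0,0,0],[0,0,0],0.47],
    [[0,0,0],[0,0,0],0.47]
  ]
}}

```text
t: 5.15
ee_pos: [492.4, 13.8, 162.9]
orientation: [2.368, 2.062, -0.002]
ft_force: [-1.7, -6.3, 6.0]
width: 46.6
```

Emit:
{"op": "carry_out", "data": {
  "rows": [
    [[0.001,0,0],[0,0,0],0.47],
    [[0.001,0,0],[0,0,0],0.47],
    [[0,0,0],[0,0,0],0.47],
    [[0,0,0],[0,0,0],0.47]
  ]
}}

```text
t: 5.48
ee_pos: [492.7, 15.8, 162.9]
orientation: [2.367, 2.062, -0.002]
ft_force: [-1.7, -5.8, 7.1]
width: 46.6
```

Emit:
{"op": "carry_out", "data": {
  "rows": [
    [[0.001,0,0],[0,0,0],0.47],
    [[0.001,0,0],[0,0,0],0.47],
    [[0,0,0],[0,0,0],0.47],
    [[0,0,0],[0,0,0],0.47]
  ]
}}

```text
t: 5.82
ee_pos: [493.0, 17.7, 162.9]
orientation: [2.368, 2.062, -0.002]
ft_force: [-1.5, -6.2, 6.7]
width: 46.4
```

Run:
```python
from h import *
o=st(); im=imaging.get_image('wrist')[:,:,::-1]; o=st()
cv2.imwrite('pics/wrist5.png',cv2.resize(im[110:260,155:355],None,fx=4,fy=4,interpolation=cv2.INTER_CUBIC))
```

```text
5.82 [493.   17.7 162.9] [ 2.3675e+00  2.0622e+00 -2.2000e-03] yaw_y -0.1377 toolz [ 2.0e-04 -2.3e-03 -1.0e+00] [-1.52 -6.19  6.67] 46.43917157167289 [ 0.013  0.318  1.963 -0.003  0.861  0.153]
5.87 [493.   17.7 162.9] [ 2.3675e+00  2.0622e+00 -2.2000e-03] yaw_y -0.1376 toolz [ 1.0e-04 -2.3e-03 -1.0e+00] [-2.67 -6.01  7.2 ] 46.60313425509954 [ 0.013  0.318  1.963 -0.003  0.861  0.153]
```

View pics/wrist5.png

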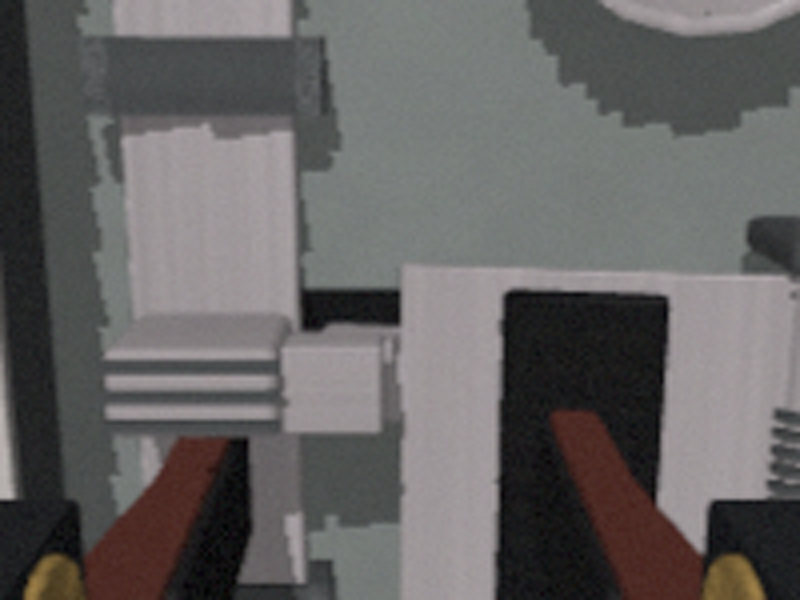

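Emit:
{"op": "carry_out", "data": {
  "rows": [
    [[0.001,0,0],[0,0,0],0.47],
    [[0.001,0,0],[0,0,0],0.47],
    [[0.001,0,0],[0,0,0],0.47],
    [[0.001,0,0],[0,0,0],0.47],
    [[0.001,0,0],[0,0,0],0.47],
    [[0.001,0,0],[0,0,0],0.47],
    [[0.001,0,0],[0,0,0],0.47],
    [[0.001,0,0],[0,0,0],0.47],
    [[0.001,0,0],[0,0,0],0.47],
    [[0.001,0,0],[0,0,0],0.47],
    [[0,0,0],[0,0,0],0.47],
    [[0,0,0],[0,0,0],0.47]
  ]
}}

```text
t: 6.87
ee_pos: [494.3, 27.7, 162.9]
orientation: [2.368, 2.062, -0.002]
ft_force: [-1.7, -6.5, 7.4]
width: 46.6
```

Emit:
{"op": "carry_out", "data": {
  "rows": [
    [[0.001,0,0],[0,0,0],0.47],
    [[0.001,0,0],[0,0,0],0.47],
    [[0,0,0],[0,0,0],0.47],
    [[0,0,0],[0,0,0],0.47]
  ]
}}

```text
t: 7.2
ee_pos: [494.6, 29.7, 162.9]
orientation: [2.368, 2.062, -0.002]
ft_force: [-2.2, -6.8, 7.9]
width: 46.4
```

Emit:
{"op": "carry_out", "data": {
  "rows": [
    [[0.001,0,0],[0,0,0],0.47],
    [[0,0,0],[0,0,0],0.47],
    [[0,0,0],[0,0,0],0.47]
  ]
}}

```text
t: 7.45
ee_pos: [494.8, 30.7, 162.9]
orientation: [2.368, 2.062, -0.002]
ft_force: [-1.7, -6.7, 6.6]
width: 47.2
```

Emit:
{"op": "carry_out", "data": {
  "rows": [
    [[0.001,0,0],[0,0,0],0.47],
    [[0,0,0],[0,0,0],0.47],
    [[0,0,0],[0,0,0],0.47]
  ]
}}

```text
t: 7.7
ee_pos: [494.8, 31.1, 162.9]
orientation: [2.366, 2.063, -0.004]
ft_force: [-2.1, -9.4, 6.9]
width: 46.4
```

Emit:
{"op": "carry_out", "data": {
  "rows": [
    [[0.001,0,0],[0,0,0],0.47],
    [[0,0,0],[0,0,0],0.47],
    [[0,0,0],[0,0,0],0.47]
  ]
}}

```text
t: 7.95
ee_pos: [494.8, 31.3, 162.9]
orientation: [2.365, 2.063, -0.005]
ft_force: [-2.7, -13.5, 8.3]
width: 46.7
```

Run:
```python
from h import *
o=st(); im=imaging.get_image('wrist')[:,:,::-1]; o=st()
cv2.imwrite('pics/wrist6.png',cv2.resize(im[110:260,155:355],None,fx=4,fy=4,interpolation=cv2.INTER_CUBIC))
```

```text
7.95 [494.8  31.3 162.9] [ 2.3648  2.063  -0.0054] yaw_y -0.1361 toolz [-4.0e-04 -4.8e-03 -1.0e+00] [ -2.7  -13.49   8.27] 46.68660802206393 [ 0.042  0.321  1.957 -0.006  0.864  0.182]
8.0 [494.8  31.3 162.9] [ 2.365   2.0629 -0.0054] yaw_y -0.1362 toolz [-4.0e-04 -4.8e-03 -1.0e+00] [ -2.82 -13.77   9.  ] 46.691060370164756 [ 0.042  0.321  1.957 -0.006  0.864  0.182]
```

View pics/wrist6.png

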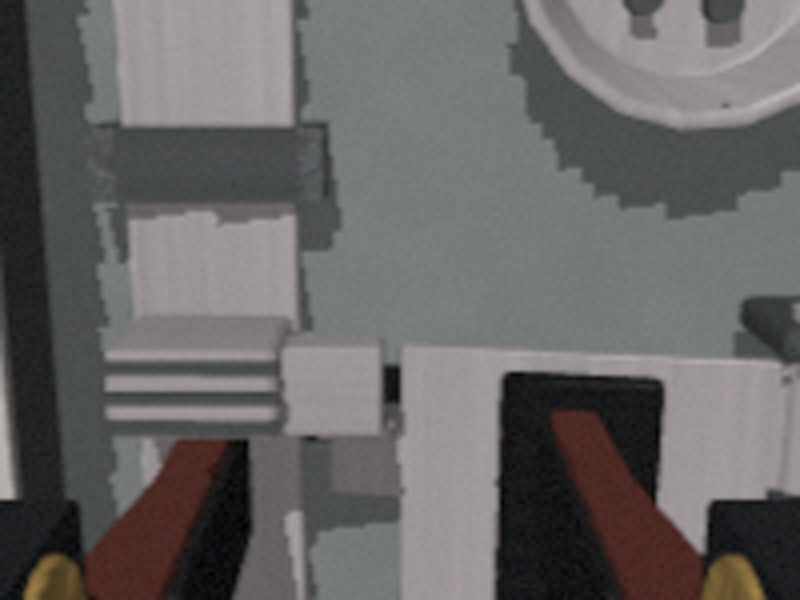

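Emit:
{"op": "carry_out", "data": {
  "rows": [
    [[-0.001,0,0],[0,0,0],0.47],
    [[-0.001,0,0],[0,0,0],0.47],
    [[-0.001,0,0],[0,0,0],0.47],
    [[0,0,-0.002],[0,0,0],0.47],
    [[0,0,-0.003],[0,0,0],0.47],
    [[0,0,-0.004],[0,0,0],0.47],
    [[0,0,-0.008],[0,0,0],0.47],
    [[0,0,-0.015],[0,0,0],0.47],
    [[0,0,-0.02],[0,0,0],0.47],
    [[0,0,-0.025],[0,0,0],0.47],
    [[0,0,-0.025],[0,0,0],0.47],
    [[0,0,0],[0,0,0],0.47]
  ]
}}

```text
t: 9.0
ee_pos: [496.9, 31.0, 269.5]
orientation: [2.366, 2.06, 0.008]
ft_force: [1.2, -0.3, 0.3]
width: 46.6
```

Emit:
{"op": "carry_out", "data": {
  "rows": [
    [[-0.015,0,-0.01],[0,0,0],0.47],
    [[-0.015,0,0],[0,0,0],0.47],
    [[0,0,0],[0,0,0],0.47],
    [[0,0,0],[0,0,0],0.47]
  ]
}}

```text
t: 9.33
ee_pos: [489.9, 1.0, 274.4]
orientation: [-2.37, -2.061, 0.001]
ft_force: [-0.4, 0.2, -0.1]
width: 46.4
```

Run:
```python
from h import *
o=st(); im=imaging.get_image('wrist')[:,:,::-1]; o=st()
cv2.imwrite('pics/wrist7.png',cv2.resize(im[80:220,185:345],None,fx=4.2,fy=4.2,interpolation=cv2.INTER_CUBIC))
a=imaging.get_image('top')[:,:,::-1]; cv2.imwrite('pics/top7.png',a)
a=imaging.get_image('scene')[:,:,::-1]; cv2.imwrite('pics/scene7.png',cv2.resize(a[150:240,210:330],None,fx=6.6,fy=6.6,interpolation=cv2.INTER_CUBIC))
```

```text
9.33 [489.9   1.  274.4] [-2.3703e+00 -2.0609e+00  9.0000e-04] yaw_y -0.1394 toolz [-8.e-04  1.e-04 -1.e+00] [-0.41  0.24 -0.09] 46.398542725836485 [-0.022  0.16   1.87   0.     1.113  0.117]
9.38 [490.    1.4 274.3] [-2.3697e+00 -2.0615e+00  1.0000e-03] yaw_y -0.1389 toolz [-9.e-04  1.e-04 -1.e+00] [ 1.   -0.02 -0.16] 46.3375190897421 [-0.022  0.16   1.87   0.     1.113  0.117]
```

View pics/wrist7.png

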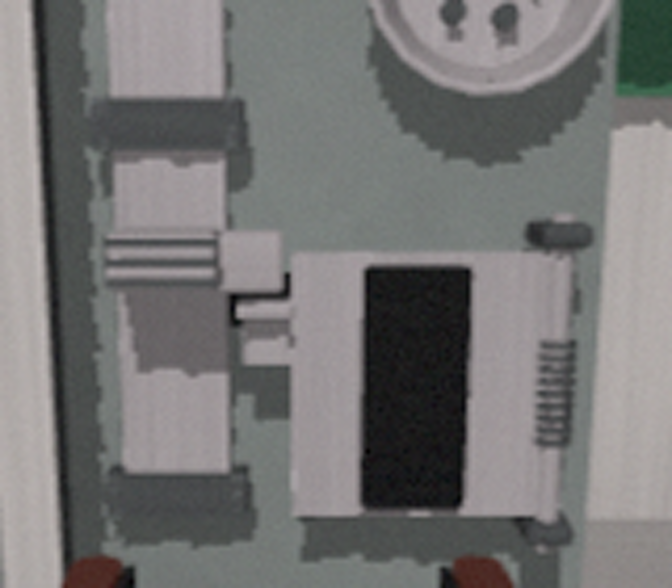

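View pics/scene7.png

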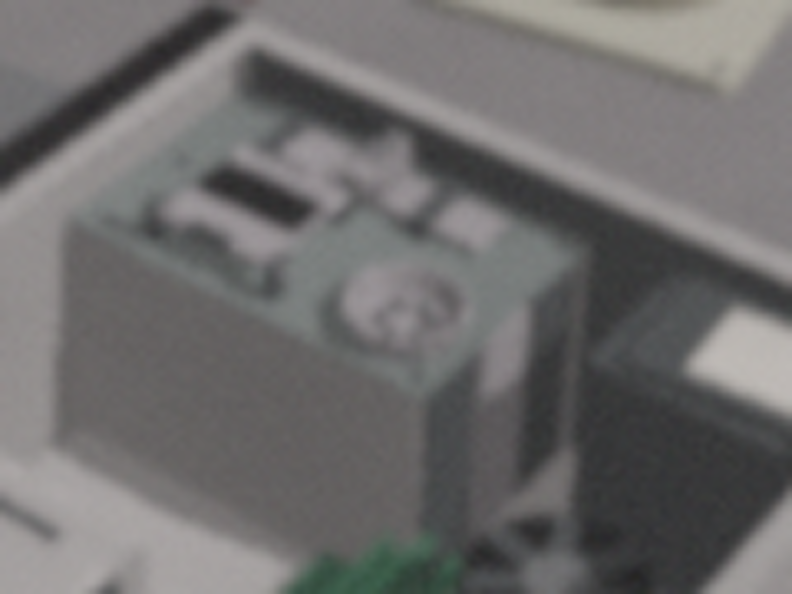

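Run:
```python
from h import *
o=dict(ee_pos=np.array([490,1.3,274.5]),orientation=np.array([-2.37,-2.0612,0]))
c=cam('wrist',o); cr=lambda u,v:((u+.5)/4.2-.5+185,(v+.5)/4.2-.5+80)
a=-0.139; ex=np.array([np.cos(a),np.sin(a),0]); ey=np.array([-np.sin(a),np.cos(a),0])
P=[px2w(c,cr(*q),169) for q in [(366,266),(471,266),(463,510),(361,507)]]; pad=np.mean(P,0)
print(pad,[np.linalg.norm(P[i]-P[(i+1)%4]).round(1) for i in range(4)])
f=(px2w(c,cr(105,284),177)+px2w(c,cr(217,284),177))/2
print((f-pad)@ex,(f-pad)@ey)
```

```text
[522.43075159  13.63070108 169.        ] [np.float64(24.8), np.float64(60.0), np.float64(25.4), np.float64(59.2)]
-60.00476014881538 26.320883093370483
```

```bash
python3 -c "
from workcell import close_job
print(close_job())"
```

```text
the job is handed in; nothing more can be done
None
```

The drive cage is unlocked: the bolt is at its open end and the catch has sprung back up behind it. The job is handed in, at about 9.5 s of the 40 s allowed.

**What I did:** With the fingers set about 46.5 mm apart, I pressed the pad down with one fingertip. The force rose to about 6.5 N, which puts the catch at or very near its stop. Keeping it down, I pushed the tab with the other fingertip until motion stopped and the push force rose from about 6 to 13.5 N, the end stop. Then I eased back, lifted straight up and moved clear.

**Last checks:**
- **Bolt:** The fingertip's final position implies about 21.9 mm of travel. The wrist images give about 21.3 mm, which agrees within their error of about 1 mm.
- **Catch:** The nose stands behind the wing. The pad's position in the image is back where it was at the start, to about 0.3 mm.
- **Clear of everything:** The force reads about zero with the fingers roughly 100 mm above the parts. The dish looked unmoved and was never touched. I did not check the other loose parts one by one, but the hand stayed well above or away from them.
- **One disagreement:** The image put the tab's face at first 5 mm ahead of the pad's centre, where 2 mm was stated. The tab's edge was hard to see, and the move did not depend on it.

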